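# Open the label printer for a new roll

### The arm

A 6-joint arm with a two-finger parallel gripper is mounted at the origin on the work surface. World frame = base frame: x ahead of the robot, y to its left, z up, the work surface at z = 0. Lengths are in m, angles in rad, forces in N, time in s.
With the tool pointing down it reaches from about 0.425 to 0.95 m from the base axis. Payload 14.7 kg.
Tool frame: the origin (TCP) lies at the very end of the fingers, on their centre line; the grasp point (between the pads) lies 19 mm behind it; z points along the fingers, x is the direction in which the jaws open and shut, and the axes are right-handed (so a half turn about z gives the same grasp; the last joint's range is limited). The gripper opens to 85 mm and grips with 20 to 120 N. Pads are 22 mm wide; open, the fingers measure 114 mm over their backs; the gripper's body (76 mm by 85 mm) begins 54 mm behind the grasp point. The pads swing forward as they close: fully open they stand 13 mm farther back than shut.
Start: joints at [1.215, 0.48, 1.596, -0, 1.065, -0.047], TCP at [0.198, 0.619, 0.231] pointing down, gripper open.
Joint ranges: [-2.75, 2.75], [-0.82, 2.05], [0.23, 2.67], [-1.56, 4.7], [0.09, 2.69], [-2.92, 2.92]. Speed limits (rad/s): [1.89, 1.89, 2.39, 3.01, 3.01, 3.01].

### API

Orientations are given as a rotation vector (axis times angle).
In Python, from bench import movep, move_linear, goto_joints, move_gripper, wait, ik, state, read_camera, PlanningError, job_done, silhouettes, landmark_of gives the robot as it stands. Calls block until the motion is done:
- movep(position, orientation): joint-space move of the TCP to a pose.
- move_linear(position, max_speed=0.15, rot=None): straight line of the TCP; rot=None keeps the orientation; max_speed is the mean speed in m/s.
- goto_joints(angles): joint-space move.
- move_gripper(opening, squeeze=None): opening from 0.0 (shut) to 1.0 (fully open); squeeze is the grip in N (None keeps the last); returns when the fingers have stopped.
- wait(seconds).
- ik(position, orientation): joint angles nearest the present ones, or None.
- state(): the state.
- read_camera(name): name is "side" or "top" or "wrist"; returns a dict with "pixels" (400x640x3 uint8, red, green, blue), "camera_matrix" (3x3 intrinsics, pixels), "extrinsics" (4x4, takes a point from camera to world coordinates). Camera axes: x right, y up, looking along -z (the intrinsics and any distortion apply to the point x, -y, -z); pixel columns grow to the right and rows downward; lengths in m; the calibration is good to about 2 mm. A picture is of the moment at which its call begins. There is no depth.
A pose or a line that the arm cannot do raises PlanningError and nothing moves.
- job_done(): hands the job in, once; it reports no verdict.
Trained networks look in a picture, given as the dict that the camera call returned (one of the last four; its "shot" number tells which), for a name from the list of things; names that differ only in an ending like _2 or _b are one class to them, and where a whole thing is asked for, a point or a joint stands for the part that bears it (a point fixed in the world has none). Each returns a list of dicts, best first, with "p" (0 to 1); they miss things now and then, are a little off and sometimes report something else, mostly with a low value. They report only what shows in the picture. A call takes as long as a camera call.
- silhouettes(picture, query): "mask" (400x640 bool, what is visible of it) and "rect" ([centre column, centre row, width, height] in pixels, round what is visible of it).
- landmark_of(picture, query): "location" ([column, row] in pixels: a listed point, or the origin of a listed thing).
The state is a dict: "time_s": time; "qpos": joint angles; "joint_vel": joint speeds; "effort": joint torques, N m; "eef_pos": TCP position; "orientation": TCP orientation; "ft_force": force on the tool from outside, world axes, zero at the start; "moment": the same for the moment, N m; "width": opening from 0.0 (shut) to 1.0 (fully open).
Only numpy, scipy, OpenCV 4.12 (cv2) and the standard library are available. Lean on these libraries where they do the work, as an engineer would, in place of code of your own. Each camera call takes 0.05 s, during which the arm holds its last target.

### The job

The wider of the two label printers has run out of labels. With closed fingertips press down the pad on the front lip of its cover until the catch gives, and take the fingers away so that the cover springs ajar by itself; then reach under the lip and swing the cover right back until it rests open on its own, ready for the new roll. Do not pinch the lip, do not pick up or push about anything else on the bench, and leave the narrow printer shut.

Things in the scene. Friction and masses are not known exactly. Their poses are not given: they have to be found in the camera images.
- wide: Wider label printer, 190 wide, 230 deep, 160 high, fixed. Origin under its middle; x runs front (robot side) to rear, z up. Sizes in mm, points in this frame, cover shut: base is an open tub, front wall x -115, up to z 78. Hollow cover hinged at the rear (axis along y at x 98, z 90); flat front lip x -123 to -85, z 88 to 100, full width; behind it the cover slopes up to z 160 at x -45.
- wide_cover (a joint): Cover angle, rad: 0 shut, grows opening, stop 1.62. Pressing the pad 5 mm down to a stop (-0.028) takes 3 to 5 N, trips the catch; let go and a spring throws the cover ajar, to about 0.35, in 0.5 s; the lip is then about 75 mm higher. Swing on with 1 to 3 N under the lip (damped); it drops back if let go early; from about 1.3 it falls on by itself and rests at 1.62.
- wide_press (a point): Middle of the upper face of the ribbed rubber press pad on the lip (pad 24 x 70), at x -103, y 0, z 102. Moves with the cover.
- wide_lip (a point): Middle of the lip's front lower edge, at x -123, y 0, z 88: the edge under which a fingertip goes once the cover is ajar. Moves with the cover; 221 from the hinge axis.
- wide_hinge (a point): Middle of the cover's hinge axis, at x 98, y 0, z 90. Does not move.
- wide_pad: The press pad itself (rubber, 24 x 70 x 3, on top of the lip); origin at its middle, 2 below its upper face. Moves with the cover.
- wide_rim: Strip along the lip's underside (36 x 188 x 3); origin at the middle of its lower face. Moves with the cover. Touching pad and strip both at once counts as pinching the lip.
- narrow: The narrower label printer (112 wide, 200 deep, 160 high), same make-up, its own touch catch; to be left shut. Origin under its middle; axes as for the wide one. Its lip juts to x -108, hinge at x 83, z 90.
- narrow_cover (a joint): Angle of the narrow printer's cover, rad: 0 shut, grows as it opens.
- big_roll_mid (a point): Fresh roll of wide labels, paper, diameter 100, 104 high, standing on end; this point is its centre, 52 up.
- small_roll_mid (a point): Small fresh roll of labels, diameter 64, 56 high, standing on end; centre, 28 up.
- jug_mid (a point): Clear empty measuring jug, diameter 96, 125 high, with a handle; centre, 62 up.
- bowl_mid (a point): Empty steel bowl, diameter 130, 48 high; centre, 24 up.
- brush_mid (a point): Pastry brush lying on the bench in front of the wide printer; point 10 above the bench.
- scraper_mid (a point): Dough scraper lying flat in front of the narrow printer, 20 high; point 10 above the bench.
- knife_mid (a point): Closed box cutter lying on the bench, 140 long, 15 high; centre.

How it is judged:
By the outcome, as a careful person would: the job done as asked, in the order asked, and still so for the second after the job is handed in, with the robot touching nothing.
It also fails if it takes over 48 s, if anything falls off the work surface, if the arm or the gripper's body presses on something with over 40 N, if the wrist force passes 120 N, or if a joint passes its speed limit or range.

## Working session

There is one attempt and no reset: what is moved stays moved. The work goes in short steps, each a Python script; the robot and the scene stay as the last script left them, time stands still between calls to the robot, and variables do not carry over. Pictures are saved under pics/ and viewed, and the job is handed in when it is done.

```bash
ls; mkdir -p pics; cat > h.py <<'E'
import numpy as np, cv2
from bench import *
def ray(pic,px):
    K=np.array(pic["camera_matrix"]);T=np.array(pic["extrinsics"])
    d=np.linalg.inv(K)@np.array([px[0],px[1],1.]); d=np.array([d[0],-d[1],-d[2]])
    d=T[:3,:3]@d; return T[:3,3],d/np.linalg.norm(d)
def atz(pic,px,z):
    o,d=ray(pic,px); return o+d*(z-o[2])/d[2]
def proj(pic,P):
    K=np.array(pic["camera_matrix"]);T=np.array(pic["extrinsics"])
    c=T[:3,:3].T@(np.array(P)-T[:3,3]); c=np.array([c[0],-c[1],-c[2]]); u=K@c; return u[:2]/u[2]
def tri(obs):
    A=np.zeros((3,3));b=np.zeros(3)
    for pic,px in obs:
        o,d=ray(pic,px);M=np.eye(3)-np.outer(d,d);A+=M;b+=M@o
    return np.linalg.solve(A,b)
def save(pic,n): cv2.imwrite(f"pics/{n}.png",np.array(pic["pixels"])[:,:,::-1])
E
python3 - <<'E'
from h import *
np.set_printoptions(precision=3,suppress=True)
s=state();print(s)
P={}
for c in ("top","side","wrist"):
    p=read_camera(c);P[c]=p;save(p,c+"0");print(c,[k for k in p],np.array(p["extrinsics"])[:3,3])
    for q in ("wide_press","wide_lip","wide_hinge","wide","narrow"):
        r=landmark_of(p,q)
        print(q,[(x["location"],round(x["p"],2)) for x in r[:3]])
E
```

```text
pics
{'time_s': 0.0, 'qpos': array([ 1.215,  0.481,  1.597,  0.   ,  1.065, -0.047]), 'joint_vel': array([-0.   ,  0.001,  0.   , -0.001, -0.001,  0.   ]), 'effort': array([  0.002, -95.065, -43.021,   0.   ,   0.012,  -0.   ]), 'eef_pos': array([0.197, 0.619, 0.231]), 'orientation': array([ 2.536,  1.853, -0.002]), 'ft_force': array([ 0.021, -0.407, -0.761]), 'moment': array([ 0.017, -0.03 ,  0.011]), 'width': 0.9983148571212846}
top ['pixels', 'camera_matrix', 'extrinsics', 'shot'] [ 0.399 -0.004  1.351]
wide_press [([233.6, 229.3], 0.93), ([245.2, 166.0], 0.3)]
wide_lip [([232.4, 237.2], 0.82), ([237.2, 230.2], 0.27)]
wide_hinge [([244.2, 165.7], 0.76)]
wide [([242.0, 199.0], 0.79), ([459.9, 250.8], 0.31)]
narrow [([389.9, 196.6], 0.68)]
side ['pixels', 'camera_matrix', 'extrinsics', 'shot'] [ 0.413 -1.084  0.741]
wide_press [([279.6, 165.7], 0.97)]
wide_lip [([271.3, 167.2], 0.78)]
wide_hinge [([334.4, 167.2], 0.91), ([278.9, 327.2], 0.72)]
wide [([306.1, 188.7], 0.95), ([258.4, 188.4], 0.55)]
narrow [([338.0, 271.1], 0.98)]
wrist ['pixels', 'camera_matrix', 'extrinsics', 'shot'] [0.118 0.644 0.374]
wide_press []
wide_lip []
wide_hinge []
wide []
narrow []
```

View pics/top0.png

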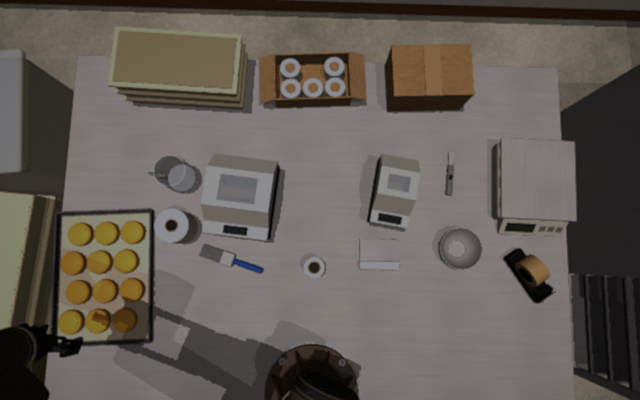

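View pics/side0.png

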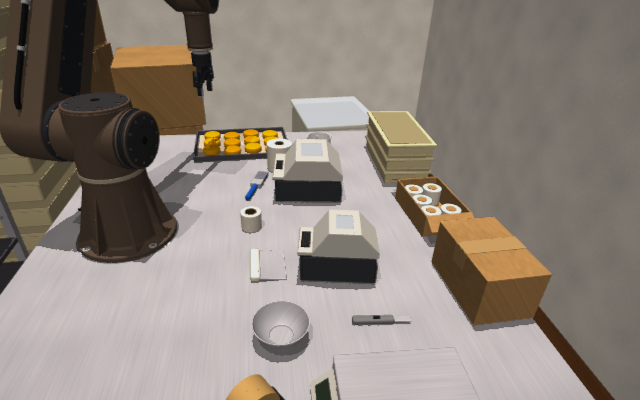

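```bash
python3 - <<'E'
from h import *
np.set_printoptions(precision=3,suppress=True)
t=read_camera("top");s=read_camera("side")
def best(p,q):
    r=landmark_of(p,q); return r[0]["location"] if r else None
for q,z in (("wide_press",.102),("wide_lip",.088),("wide_hinge",.09),("wide",0),("narrow",0),("brush_mid",.01),("knife_mid",.0075),("scraper_mid",.01),("big_roll_mid",.052),("small_roll_mid",.028),("jug_mid",.062),("bowl_mid",.024)):
    a,b=best(t,q),best(s,q)
    print(q,a,b,"top",atz(t,a,z) if a else 0,"side",atz(s,b,z) if b else 0,"tri",tri([(t,a),(s,b)]) if a and b else 0)
E
```

```text
wide_press [236.4, 228.7] [318.6, 148.8] top [0.478 0.229 0.102] side [0.634 0.352 0.102] tri [0.542 0.208 0.168]
wide_lip [233.0, 234.1] [274.9, 168.2] top [0.463 0.241 0.088] side [0.46  0.226 0.088] tri [0.462 0.242 0.08 ]
wide_hinge [245.6, 165.5] [339.4, 166.8] top [0.669 0.212 0.09 ] side [0.691 0.216 0.09 ] tri [0.679 0.211 0.091]
wide [244.1, 199.2] None top [0.579 0.228 0.   ] side 0 tri 0
narrow [387.3, 197.2] [335.6, 269.3] top [ 0.596 -0.228  0.   ] side [ 0.603 -0.232  0.   ] tri [ 0.6   -0.229 -0.003]
brush_mid [231.9, 260.6] [255.0, 187.1] top [0.385 0.255 0.01 ] side [0.386 0.234 0.01 ] tri [ 0.385  0.258 -0.003]
knife_mid [449.5, 169.0] [386.3, 317.6] top [ 0.691 -0.427  0.008] side [ 0.691 -0.425  0.007] tri [ 0.69  -0.427  0.01 ]
scraper_mid [378.5, 256.1] [264.5, 263.5] top [ 0.408 -0.199  0.01 ] side [ 0.409 -0.201  0.01 ] tri [ 0.409 -0.199  0.009]
big_roll_mid [175.9, 228.5] [278.2, 151.4] top [0.478 0.421 0.052] side [0.483 0.45  0.052] tri [0.479 0.416 0.067]
small_roll_mid [177.3, 175.3] [252.5, 219.1] top [0.646 0.435 0.028] side [ 0.378 -0.003  0.028] tri [ 0.525  0.473 -0.224]
jug_mid [178.9, 176.6] [320.0, 151.3] top [0.636 0.418 0.062] side [0.65  0.417 0.062] tri [0.643 0.419 0.061]
bowl_mid [459.2, 245.3] [278.1, 326.8] top [ 0.447 -0.448  0.024] side [ 0.434 -0.441  0.024] tri [ 0.44  -0.446  0.03 ]
```

```bash
python3 - <<'E'
from h import *
t=read_camera("top");s=read_camera("side")
a=np.array(t["pixels"])[140:280,140:300,::-1];cv2.imwrite("pics/z1.png",cv2.resize(a,None,fx=4.5,fy=4.2,interpolation=cv2.INTER_CUBIC))
a=np.array(s["pixels"])[120:220,230:390,::-1];cv2.imwrite("pics/z2.png",cv2.resize(a,None,fx=5,fy=5,interpolation=cv2.INTER_CUBIC))
E
```

```text
(no output)
```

View pics/z1.png

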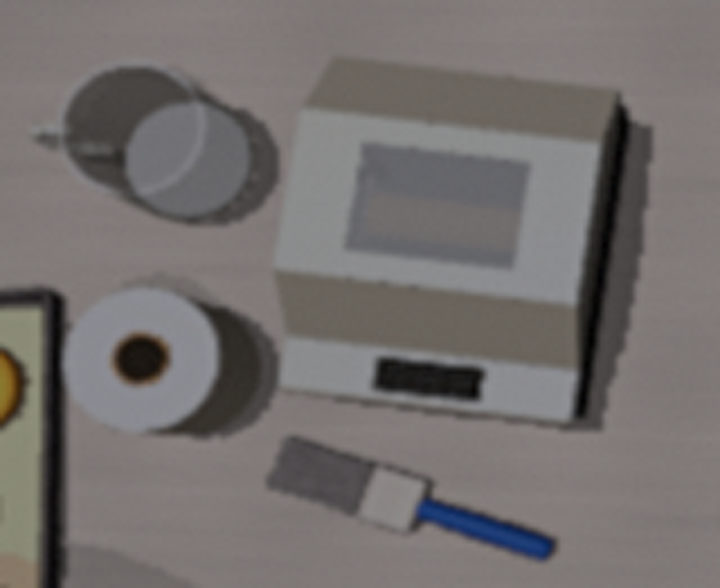

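View pics/z2.png

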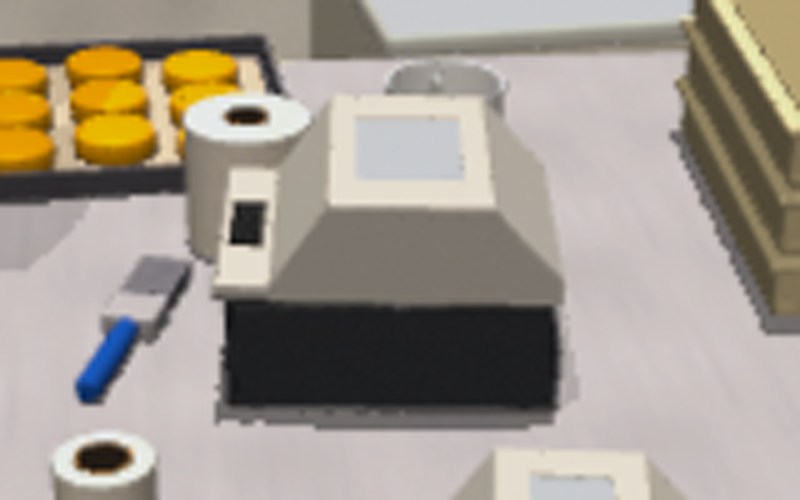

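```bash
python3 - <<'E'
from h import *
from scipy.optimize import least_squares
np.set_printoptions(precision=4,suppress=True)
t=read_camera("top");s=read_camera("side")
T=lambda u,v:(140+u/4.5-.5+.5/4.5,140+v/4.2-.5+.5/4.2); S=lambda u,v:(230+u/5-.4,120+v/5-.4)
obs=[(t,T(280,388),(-.123,.095,.1)),(t,T(580,421),(-.123,-.095,.1)),(t,T(428,379),(-.103,0,.102)),(t,T(275,270),(-.045,.095,.16)),(t,T(578,303),(-.045,-.095,.16)),
(s,S(247,223),(-.103,0,.102)),(s,S(216,296),(-.123,-.095,.088)),(s,S(330,206),(-.045,-.095,.16))]
def w(p,P): c,n=np.cos(p[2]),np.sin(p[2]); return [p[0]+c*P[0]-n*P[1],p[1]+n*P[0]+c*P[1],P[2]]
f=lambda p:np.concatenate([np.array(proj(o,w(p,P)))-px for o,px,P in obs])
r=least_squares(f,[.58,.228,-.1],loss="soft_l1");print(r.x);print(f(r.x).reshape(-1,2))
for P in ((-.103,0,.102),(-.123,0,.088),(.098,0,.09)): print(w(r.x,P))
E
```

```text
[ 0.5785  0.2223 -0.0931]
[[ 0.2503  0.6581]
 [-1.5649  0.2554]
 [ 0.6153 -0.3438]
 [-0.1145 -0.2479]
 [ 0.0811 -0.3465]
 [ 0.2806 -0.4039]
 [-0.4419  1.0736]
 [ 0.0241 -0.1323]]
[np.float64(0.47591100120057), np.float64(0.23191639539841016), 0.102]
[np.float64(0.45599757614367975), np.float64(0.23377529359455118), 0.088]
[np.float64(0.6760409230223168), np.float64(0.2132344685271928), 0.09]
```

```bash
cat >> h.py <<'E'
from scipy.spatial.transform import Rotation as Rn
O=np.array([.5785,.2223,0]);YAW=-.0931
px_=np.array([np.cos(YAW),np.sin(YAW),0]);py_=np.array([-np.sin(YAW),np.cos(YAW),0]);zz=np.array([0,0,1.])
def W(x,z,y=0): return O+px_*x+py_*y+zz*z
def ori(a,sg):
    z=np.cos(a)*px_-np.sin(a)*zz; x=sg*py_; y=np.cross(z,x)
    return Rn.from_matrix(np.stack([x,y,z],1)).as_rotvec()
# finger pose relative to cover angle th: r radial distance of TCP from hinge, d distance below underside plane (z=88 shut)
def lift(th,inset=.025,d=.012,off=.0):
    # cover-frame tip point (shut): tip at x=-.123+inset, z=.088-d
    vx=-.123+inset-.098; vz=.088-d-.090
    c,s=np.cos(th),np.sin(th)
    # opening: front end rises -> (x,z): x'=c*vx+s*vz ; z'=-s*vx+c*vz
    return W(.098+c*vx+s*vz,.090-s*vx+c*vz)
E
python3 - <<'E'
from h import *
np.set_printoptions(precision=3,suppress=True)
print(Rn.from_rotvec(state()["orientation"]).as_matrix())
for sg in (1,-1):
    print(sg,"press",ik(W(-.106,.16),ori(np.pi/2,sg)),ik(W(-.106,.1),ori(np.pi/2,sg)))
    for th in (.35,.6,.9,1.2,1.4):
        for off in (0,.15,.3,.5):
            print(th,off,lift(th),ik(lift(th),ori(min(th+off,1.57),sg)))
E
```

```text
[[ 0.304  0.953 -0.   ]
 [ 0.953 -0.304 -0.   ]
 [-0.     0.    -1.   ]]
1 press [ 0.399  0.4    1.95  -0.     0.792 -1.079] [ 0.399  0.49   1.997 -0.     0.655 -1.079]
0.35 0 [0.488 0.231 0.144] [0.979 0.917 2.56  4.136 1.394 1.868]
0.35 0.15 [0.488 0.231 0.144] [0.914 0.742 2.545 4.088 1.153 1.706]
0.35 0.3 [0.488 0.231 0.144] [0.834 0.586 2.502 4.102 0.89  1.516]
0.35 0.5 [0.488 0.231 0.144] [0.719 0.437 2.41  4.287 0.554 1.159]
0.6 0 [0.507 0.229 0.189] [0.814 0.495 2.479 4.153 0.874 1.398]
0.6 0.15 [0.507 0.229 0.189] [0.734 0.383 2.407 4.309 0.626 1.123]
0.6 0.3 [0.507 0.229 0.189] [0.654 0.315 2.32  4.667 0.436 0.678]
0.6 0.5 [0.507 0.229 0.189] [ 0.552  0.286  2.19  -0.799  0.39  -0.22 ]
0.9 0 [0.544 0.226 0.235] [ 0.591  0.252  2.223 -1.308  0.419  0.282]
0.9 0.15 [0.544 0.226 0.235] [ 0.524  0.243  2.12  -0.733  0.445 -0.337]
0.9 0.3 [0.544 0.226 0.235] [ 0.462  0.263  2.012 -0.358  0.577 -0.743]
0.9 0.5 [0.544 0.226 0.235] [ 0.392  0.32   1.865 -0.11   0.808 -1.016]
1.2 0 [0.592 0.221 0.268] [ 0.412  0.279  1.89  -0.288  0.665 -0.865]
1.2 0.15 [0.592 0.221 0.268] [ 0.366  
[... 1301 characters left out ...]
226 0.235] [ 0.462  0.263  2.012 -0.358  0.577  2.399]
0.9 0.5 [0.544 0.226 0.235] [ 0.392  0.32   1.865 -0.11   0.808  2.126]
1.2 0 [0.592 0.221 0.268] [ 0.412  0.279  1.89  -0.288  0.665  2.276]
1.2 0.15 [0.592 0.221 0.268] [ 0.366  0.327  1.773 -0.13   0.847  2.107]
1.2 0.3 [0.592 0.221 0.268] [ 0.326  0.389  1.654 -0.034  1.034  2.006]
1.2 0.5 [0.592 0.221 0.268] [ 0.309  0.422  1.598 -0.     1.12   1.973]
1.4 0 [0.629 0.218 0.281] [ 0.326  0.382  1.643 -0.084  0.962  2.033]
1.4 0.15 [0.629 0.218 0.281] [ 0.292  0.451  1.517 -0.009  1.154  1.959]
1.4 0.3 [0.629 0.218 0.281] [ 0.288  0.461  1.5   -0.     1.179  1.952]
1.4 0.5 [0.629 0.218 0.281] [ 0.288  0.461  1.5   -0.     1.179  1.952]
```

```bash
cat >> h.py <<'E'
def edge(th):
    vx=-.221;vz=-.002;c,s=np.cos(th),np.sin(th)
    return .098+c*vx+s*vz,.090-s*vx+c*vz
def tip(th,a,L=.03,d=.012):
    x,z=edge(th); return W(x+L*np.cos(a)-d*np.sin(a),z-L*np.sin(a)-d*np.cos(a))
def alpha(th): return float(np.clip(max(1.15,th+.12),0,1.52))
E
python3 - <<'E'
from h import *
np.set_printoptions(precision=3,suppress=True)
for th in (.3,.35,.6,.9,1.2,1.45):
    a=alpha(th);print(th,a,tip(th,a),ik(tip(th,a),ori(a,1)))
a=1.15;print("entry",ik(tip(.33,a)-px_*.07,ori(a,1)))
move_gripper(0.0,20)
D=ori(np.pi/2,1)
movep(W(-.106,.2),D); move_linear(W(-.106,.13),.12)
wait(.3)
s=state();print(s["time_s"],s["eef_pos"],s["ft_force"],s["width"])
for c in("wrist","side","top"): save(read_camera(c),c+"1")
E
```

```text
0.3 1.15 [0.467 0.233 0.121] [ 0.588  0.386  2.28  -1.084  0.295  0.132]
0.35 1.15 [0.47  0.232 0.132] [ 0.583  0.366  2.266 -0.992  0.31   0.031]
0.6 1.15 [0.495 0.23  0.181] [ 0.546  0.29   2.184 -0.67   0.403 -0.345]
0.9 1.15 [0.539 0.226 0.23 ] [ 0.488  0.256  2.062 -0.474  0.514 -0.611]
1.2 1.3199999999999998 [0.59  0.221 0.263] [ 0.377  0.318  1.806 -0.157  0.799 -1.004]
1.45 1.52 [0.637 0.217 0.279] [ 0.294  0.449  1.528 -0.021  1.118 -1.175]
entry [ 0.711  0.328  2.372 -1.143  0.329  0.31 ]
5.9333 [0.473 0.232 0.131] [0.136 0.291 0.135] 0.0006972731558570438
```

View pics/wrist1.png

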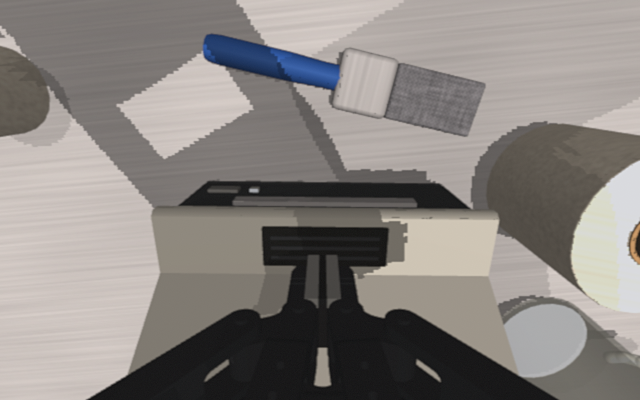

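View pics/side1.png

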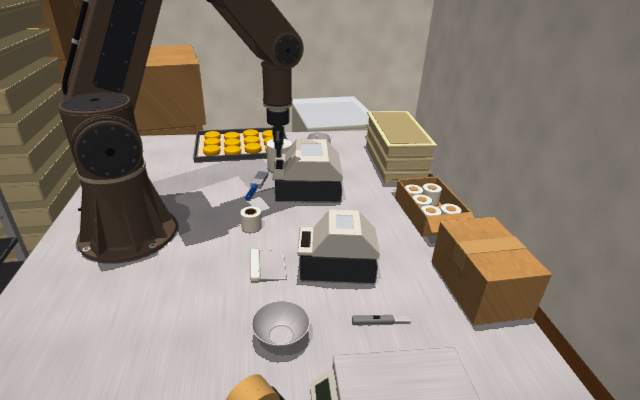

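```bash
python3 - <<'E'
from h import *
np.set_printoptions(precision=3,suppress=True)
p=read_camera("wrist")
for q,z in(("wide_press",.102),("wide_lip",.088)):
    r=landmark_of(p,q)
    if r: print(q,r[0]["p"],atz(p,r[0]["location"],z),"expected",W(-.103 if z>.1 else -.123,z))
f0=state()["ft_force"][2]
move_linear(W(-.106,.107),.08)
for z in np.arange(.105,.0915,-.001):
    move_linear(W(-.106,z),.02)
    s=state();f=s["ft_force"][2]-f0
    print(round(z,4),s["eef_pos"][2].round(4),f.round(2),s["time_s"])
    if f>9: break
save(read_camera("side"),"side2")
E
```

```text
wide_press 0.96 [0.473 0.236 0.102] expected [0.476 0.232 0.102]
wide_lip 0.92 [0.456 0.235 0.088] expected [0.456 0.234 0.088]
0.105 0.1052 0.81 6.9167
0.104 0.1041 0.01 7.1667
0.103 0.103 0.07 7.4167
0.102 0.102 1.87 7.6667
0.101 0.101 4.16 7.9167
0.1 0.1 4.16 8.1667
0.099 0.0989 4.58 8.4167
0.098 0.0979 4.61 8.6667
0.097 0.0969 5.03 8.9167
0.096 0.0964 13.81 9.1667
```

```bash
python3 - <<'E'
from h import *
np.set_printoptions(precision=3,suppress=True)
try: move_linear(W(-.165,.22),.45)
except PlanningError as e:
    print(e); move_linear(W(-.165,.22),.25)
wait(.6)
s=state();print(s["time_s"],s["eef_pos"],s["ft_force"])
t=read_camera("top");sd=read_camera("side");w=read_camera("wrist")
for n,p in(("top3",t),("side3",sd),("wrist3",w)): save(p,n)
print("exp lip side",proj(sd,W(edge(.35)[0],edge(.35)[1])))
O3=[]
for p in(t,sd,w):
    r=landmark_of(p,"wide_lip");print([(x["location"],x["p"]) for x in r[:2]])
    if r: O3.append((p,r[0]["location"]))
if len(O3)>1: print(tri(O3),W(*edge(.35)))
a=np.array(sd["pixels"])[80:220,230:390,::-1];cv2.imwrite("pics/z3.png",cv2.resize(a,None,fx=4.2,fy=4.2,interpolation=cv2.INTER_CUBIC))
E
```

```text
10.3 [0.414 0.238 0.22 ] [-0.301  0.953 -0.614]
exp lip side [276.88  147.654]
[]
[([280.1, 147.3], 0.6), ([337.4, 167.7], 0.45)]
[]
```

View pics/z3.png

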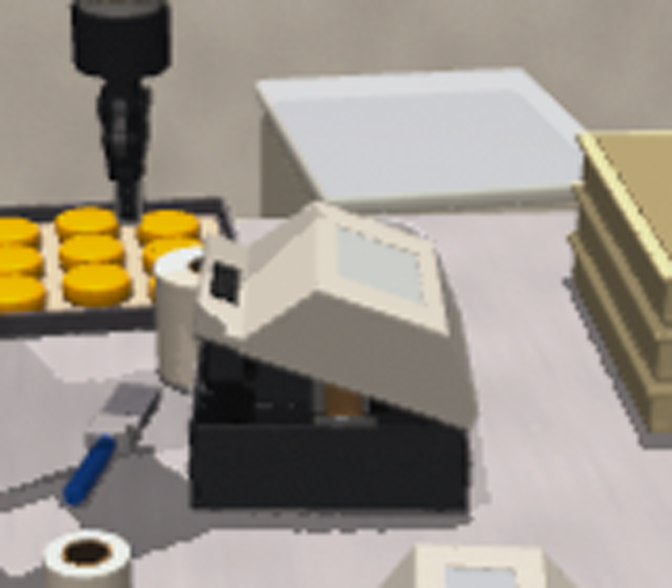

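View pics/wrist3.png

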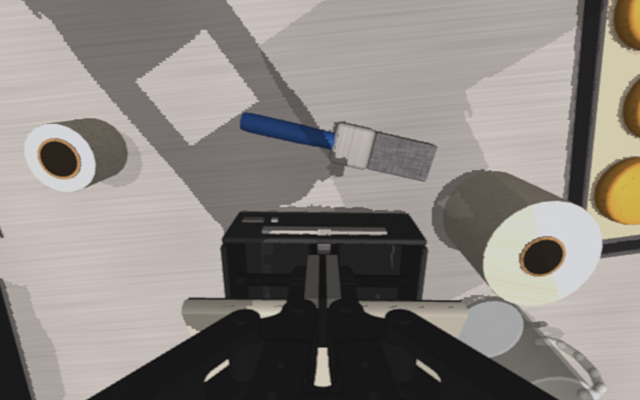

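```bash
python3 - <<'E'
from h import *
np.set_printoptions(precision=3,suppress=True)
a=1.15
e=tip(.34,a,d=.024); pre=e-px_*.075
mid=pre.copy();mid[2]=.21
try:
    move_linear(mid,.12,rot=ori(a,1))
    move_linear(pre,.12)
    print("lin ok")
except PlanningError as x: print(x)
s=state();print(s["time_s"],s["eef_pos"],pre,e,s["qpos"],s["ft_force"])
sd=read_camera("side");save(sd,"side4");save(read_camera("wrist"),"wrist4")
b=np.array(sd["pixels"])[80:220,230:390,::-1];cv2.imwrite("pics/z4.png",cv2.resize(b,None,fx=4.2,fy=4.2,interpolation=cv2.INTER_CUBIC))
E
```

```text
lin ok
12.775 [0.384 0.24  0.125] [0.384 0.24  0.125] [0.458 0.234 0.125] [ 0.742  0.326  2.393 -1.182  0.334  0.381] [-0.375  0.541 -0.52 ]
```

View pics/z4.png

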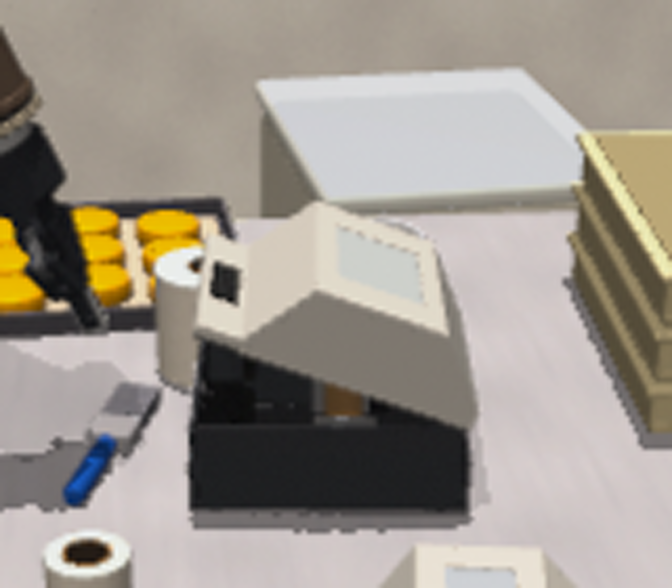

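View pics/wrist4.png

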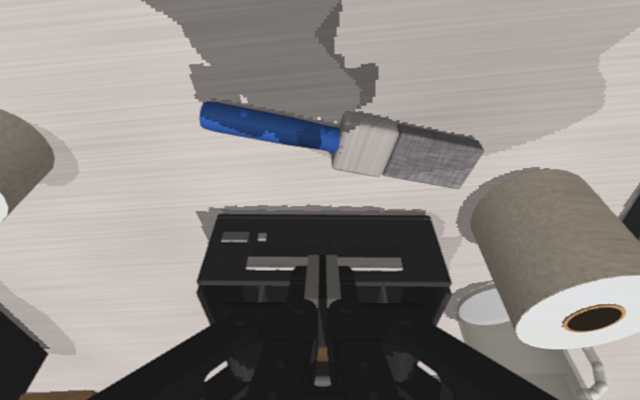

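```bash
python3 - <<'E'
from h import *
np.set_printoptions(precision=3,suppress=True)
f0=state()["ft_force"]
move_linear(tip(.34,1.15,d=.024),.1)
print("in",state()["ft_force"]-f0)
for th in(.34,.38,.42,.5):
    move_linear(tip(th,1.15,d=.012),.06)
    s=state();print(th,s["time_s"],s["ft_force"]-f0)
sd=read_camera("side");save(read_camera("wrist"),"wrist5")
b=np.array(sd["pixels"])[80:220,230:390,::-1];cv2.imwrite("pics/z5.png",cv2.resize(b,None,fx=4.2,fy=4.2,interpolation=cv2.INTER_CUBIC))
E
```

```text
in [-1.126  0.095  0.139]
0.34 14.125 [-0.482  0.32   0.099]
0.38 14.425 [-4.342  0.857  0.685]
0.42 14.725 [-5.753  0.371  1.386]
0.5 15.1667 [-11.171   1.315   3.747]
```

View pics/z5.png

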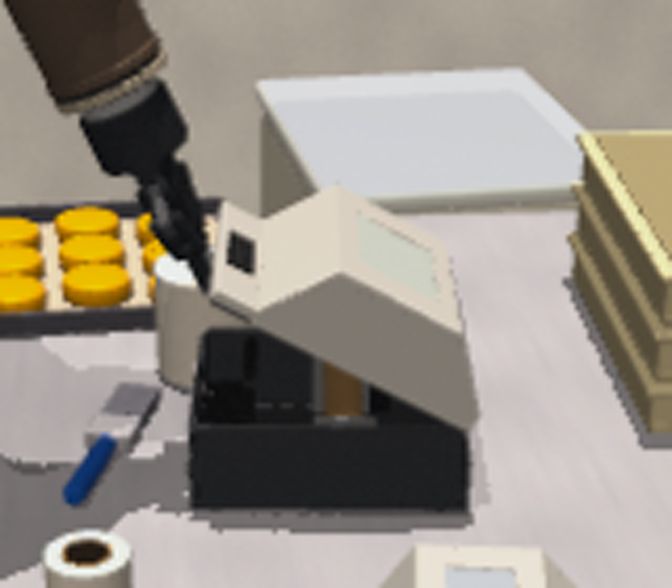

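View pics/wrist5.png

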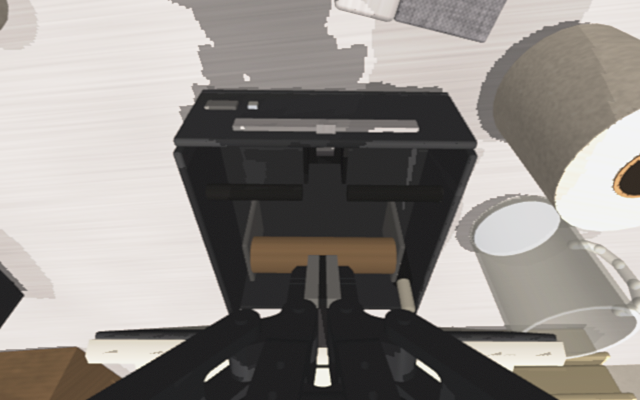

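```bash
cat > l.py <<'E'
from h import *
np.set_printoptions(precision=3,suppress=True)
f0=np.array([-.4,.55,-.5])
ro=0.
for th in np.append(np.arange(.54,1.40,.06),[1.42,1.46]):
    f=state()["ft_force"]-f0
    c,sn=np.cos(th),np.sin(th)
    rad=c*px_-sn*zz      # lip -> hinge direction
    tan=sn*px_+c*zz
    fr,ft=-f@rad,-f@tan  # what the tool gives the cover
    print(round(th,2),"radial %.1f tang %.1f off %.4f"%(fr,ft,ro),f,round(state()["time_s"],2))
    if np.linalg.norm(f)>25: print("stop");break
    ro=np.clip(ro-.0004*(fr-1.),-.012,.004)
    a=alpha(th)
    move_linear(tip(th,a)+rad*ro,.08,rot=ori(a,1))
sd=read_camera("side");save(read_camera("wrist"),"wrist6");save(sd,"side6");save(read_camera("top"),"top6")
f=state();print(f["ft_force"],f["time_s"])
E
python3 l.py
```

```text
0.54 radial 10.6 tang 1.9 off 0.0000 [-10.032   1.069   3.789] 15.27
0.6 radial 4.2 tang 0.8 off -0.0038 [-3.879  0.682  1.686] 15.54
0.66 radial 1.2 tang 1.6 off -0.0051 [-2.019 -0.639 -0.479] 15.86
0.72 radial 1.0 tang 1.2 off -0.0052 [-1.514  0.17  -0.196] 16.18
0.78 radial 0.3 tang 0.3 off -0.0052 [-0.491 -0.862  0.018] 16.49
0.84 radial 0.2 tang 1.0 off -0.0049 [-0.875  0.618 -0.498] 16.81
0.9 radial 7.2 tang 1.8 off -0.0046 [-5.802  1.286  4.548] 17.12
0.96 radial -0.2 tang 0.3 off -0.0071 [-0.149  0.221 -0.313] 17.45
1.02 radial -0.2 tang -1.2 off -0.0067 [ 1.078 -0.148  0.445] 17.77
1.08 radial 24.2 tang 3.5 off -0.0062 [-14.756  -2.096  19.69 ] 18.09
1.14 radial -0.1 tang -0.8 off -0.0120 [ 0.753 -0.601  0.21 ] 18.42
1.2 radial 0.2 tang 0.1 off -0.0115 [-0.277 -1.075  0.183] 18.72
1.26 radial 0.8 tang 0.5 off -0.0112 [-0.74  -0.581  0.606] 19.02
1.32 radial 0.4 tang -0.5 off -0.0111 [ 0.262 -1.436  0.525] 19.32
1.38 radial 0.2 tang 0.0 off -0.0109 [-0.078 -0.341  0.232] 19.62
1.42 radial 0.4 tang 0.1 off -0.0106 [-0.265 -0.682  0.417] 19.92
1.46 radial 0.9 tang -0.4 off -0.0104 [ 0.257 -0.558  0.955] 20.18
[-0.349  0.509  0.404] 20.5917
```

View pics/side6.png

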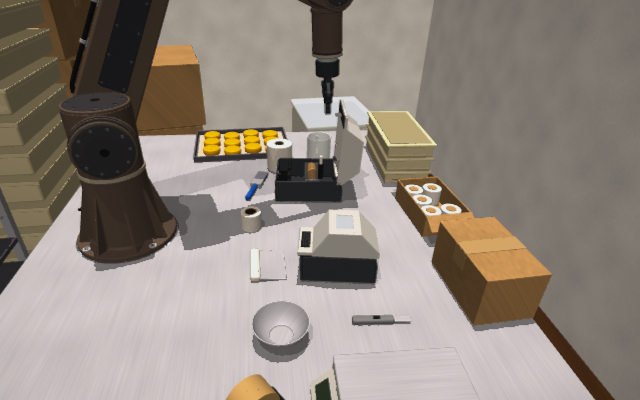

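View pics/wrist6.png

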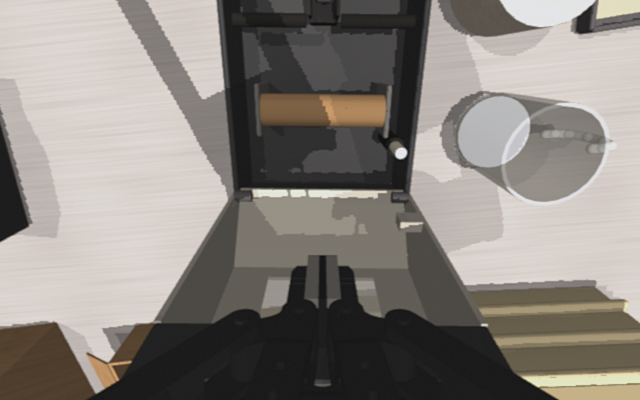

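```bash
python3 - <<'E'
from h import *
np.set_printoptions(precision=3,suppress=True)
p=state()["eef_pos"]
move_linear(p-px_*.10,.12)
move_linear(p-px_*.14+zz*.12,.15)
wait(1.0)
sd=read_camera("side");t=read_camera("top");save(t,"top7")
for th in (1.3,1.45,1.62): print(th,proj(sd,W(*edge(th))),proj(t,W(*edge(th))))
for p in (sd,t):
    print([(x["location"],x["p"]) for x in landmark_of(p,"wide_lip")[:2]])
b=np.array(sd["pixels"])[70:300,230:400,::-1];cv2.imwrite("pics/z7.png",cv2.resize(b,None,fx=2.6,fy=2.6,interpolation=cv2.INTER_CUBIC))
print(state()["time_s"],state()["ft_force"],state()["eef_pos"])
E
```

```text
1.3 [320.666 109.415] [228.219 168.374]
1.45 [330.539 107.571] [229.518 155.085]
1.62 [341.874 107.241] [231.507 140.316]
[([340.7, 110.4], 0.76)]
[([229.0, 138.4], 0.58)]
23.7667 [ 0.109 -0.056 -0.156] [0.498 0.23  0.409]
```

View pics/z7.png

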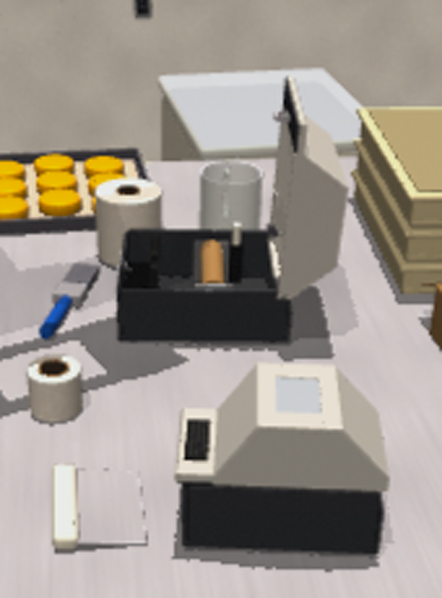

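View pics/top7.png

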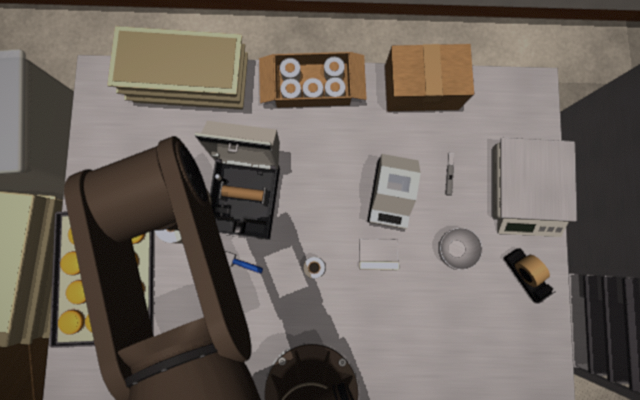

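The lip shows at (340.7, 110.4) in the side view and (229, 138) in the top view, which matches a cover angle of 1.62. The narrow printer is shut, the other items look unmoved, and the arm is clear.

```bash
python3 -c "
from bench import *
job_done(); print(state()['time_s'])"
```

```text
the job is handed in; nothing more can be done
the job is handed in; nothing more can be done
```

The wide printer's cover is resting open at its stop, and I handed the job in at about 24 s of the 48 s allowed.

- **Press:** With closed fingertips I pressed the pad 5 mm down. It took 4–5 N until the stop, where the force rose to about 14 N. I took the fingers away, and the cover sprang ajar to about 0.35 rad.
- **Swing:** I reached under the lip with the closed fingers and swung the cover back.
- **Uneven forces:** The finger briefly pushed towards the hinge, about 11 N at the start and about 24 N near 1.08 rad. I backed off both times. After about 1.1 rad I felt almost no force, so the cover probably went over under its own momentum.
- **Last checks, after withdrawing and waiting 1 s:**
  - The lip is within 2–3 pixels of where an angle of 1.62 puts it, in both the side and top views.
  - The narrow printer is shut.
  - The brush, rolls, jug and other items look unmoved. The arm hid part of the top view, but the side view showed that area.
  - The wrist force is about zero.

No check failed.

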